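Pack two gift sets of preserves

TASK

Make up the two gift sets. The wooden tray gets the beetroot jar, the gherkin jar and the yellow tin; the blue tray gets the onion jar and the black tin; every jar stands in a wide cell (in the wooden tray either jar may take either one) and every tin in the narrow cell, each upright on the tray's floor. Set the glass jars down gently and leave the honey jar where it is.

Things in the scene. Friction and masses are not known exactly. Their poses are not given: they have to be found in the camera images.
- beet_jar: Dark red beetroot jar, a closed cylinder 56 mm in diameter and 80 mm high with straight glass sides up to 62 mm and a gold metal lid (54 mm in diameter, from 64 to 80 mm); about 0.27 kg. Stands loose and upright in the stock row on the far side of the trays. Origin: centre of its underside; z up its axis. Red disc on the lid.
- gherkin_jar: Green gherkin jar, a closed cylinder 56 mm in diameter and 80 mm high with straight glass sides up to 62 mm and a gold metal lid (54 mm in diameter, from 64 to 80 mm); about 0.27 kg. Stands loose and upright in the stock row on the far side of the trays. Origin: centre of its underside; z up its axis. Green disc on the lid.
- onion_jar: Pale cream pickled-onion jar, a closed cylinder 56 mm in diameter and 80 mm high with straight glass sides up to 62 mm and a gold metal lid (54 mm in diameter, from 64 to 80 mm); about 0.27 kg. Stands loose and upright in the stock row on the far side of the trays. Origin: centre of its underside; z up its axis. White disc on the lid.
- yellow_tin: Aluminium, yellow-lidded and yellow-banded spice tin, 48 mm in diameter and 55 mm high, straight sides; about 0.09 kg. Stands loose and upright in the stock row on the far side of the trays. Origin: centre of its underside; z up its axis.
- black_tin: Aluminium, black-lidded and black-banded spice tin, 48 mm in diameter and 55 mm high, straight sides; about 0.09 kg. Stands loose and upright in the stock row on the far side of the trays. Origin: centre of its underside; z up its axis.
- wood_tray: Long light-wood tray, 84 x 232 mm, three open cells in a row. Floor 4 mm, walls 3 mm thick, 18 mm high; fixed. Origin: centre of underside; x across its short side, y along the cells, z up. Two wide cells, 78 x 78 mm, centred at y = +74 mm and y = -7 mm (x = 0); one narrow cell, 78 (x) by 64 mm (y), centred at y = -81 mm. Fingers closing along x clear the next cell.
- blue_tray: Short blue plastic tray, 84 x 151 mm, with two open cells in a row. Floor 4 mm, walls 3 mm thick, 18 mm high; fixed. Origin: centre of underside; x across its short side, y along the cells, z up. Wide cell, 78 x 78 mm, centred at y = +33.5 mm (x = 0); narrow cell, 78 (x) by 64 mm (y), centred at y = -40.5 mm. Fingers closing along x clear the next cell.
- honey_jar: Amber honey jar with a black lid and an amber disc on it, 52 mm in diameter, 90 mm high, 0.3 kg, loose, standing behind the stock row. Not part of either set. Origin: centre of its underside.

How it is judged (in metres and radians):
At the end, for the whole second after the job is handed in: All five stand in their cells of the right tray: jars within 14 mm of the cell centre along each tray axis, tins within 18 mm in x and 12 mm in y, undersides 0 to 8 mm above the tray underside, tilt below 0.12 rad, released and at rest. Beetroot and gherkin may swap wide cells ((((x of beet_jar in the frame of wood_tray between -0.014 and 0.014 m and y of beet_jar in the frame of wood_tray between 0.06 and 0.088 m and z of beet_jar in the frame of wood_tray between 0 and 0.008 m) and (x of gherkin_jar in the frame of wood_tray between -0.014 and 0.014 m and y of gherkin_jar in the frame of wood_tray between -0.021 and 0.007 m and z of gherkin_jar in the frame of wood_tray between 0 and 0.008 m)) or ((x of beet_jar in the frame of wood_tray between -0.014 and 0.014 m and y of beet_jar in the frame of wood_tray between -0.021 and 0.007 m and z of beet_jar in the frame of wood_tray between 0 and 0.008 m) and (x of gherkin_jar in the frame of wood_tray between -0.014 and 0.014 m and y of gherkin_jar in the frame of wood_tray between 0.06 and 0.088 m and z of gherkin_jar in the frame of wood_tray between 0 and 0.008 m))) and x of yellow_tin in the frame of wood_tray between -0.018 and 0.018 m and y of yellow_tin in the frame of wood_tray between -0.093 and -0.069 m and z of yellow_tin in the frame of wood_tray between 0 and 0.008 m and x of onion_jar in the frame of blue_tray between -0.014 and 0.014 m and y of onion_jar in the frame of blue_tray between 0.0195 and 0.0475 m and z of onion_jar in the frame of blue_tray between 0 and 0.008 m and x of black_tin in the frame of blue_tray between -0.018 and 0.018 m and y of black_tin in the frame of blue_tray between -0.0525 and -0.0285 m and z of black_tin in the frame of blue_tray between 0 and 0.008 m and angle between each of beet_jar, gherkin_jar, onion_jar, yellow_tin, black_tin's own z axis and vertical below 0.12 rad and linear speed of each of beet_jar, gherkin_jar, onion_jar, yellow_tin, black_tin below 0.02 m/s); the robot touches nothing.
It fails at once if the honey jar is moved more than 20 mm or tipped (distance of honey_jar from where it was at the start of the episode above 0.02 m or angle between honey_jar's own z axis and vertical above 0.3 rad).
It fails at once if a glass jar is dropped or slammed into a tray (more than 80 N between them) (contact force between any of beet_jar, gherkin_jar, onion_jar and wood_tray above 80 N or contact force between any of beet_jar, gherkin_jar, onion_jar and blue_tray above 80 N).
It also fails if it takes over 128 s, if anything falls off the work surface, if the arm or the gripper's body presses on something with over 40 N, if the wrist force passes 120 N, or if a joint passes its speed limit or range.

ROBOT

A 6-joint arm with a two-finger parallel gripper is mounted at the origin on the work surface. World frame = base frame: x ahead of the robot, y to its left, z up, the work surface at z = 0. Lengths are in m, angles in degrees, forces in N, time in s.
With the tool pointing down it reaches from about 0.4 to 0.825 m from the base axis. Payload 7 kg.
Tool frame: the origin (TCP) lies between the finger pads; the fingertips stand 14 mm ahead of it and the grasp point (between the pads) lies 5 mm behind it; z points along the fingers, y is the line along which they close (so a half turn about z gives the same grasp; the last joint's range is limited). The gripper opens to 85 mm and grips with 20 to 120 N. Pads are 22 mm wide; open, the fingers measure 114 mm over their backs; the gripper's body (76 mm by 85 mm) begins 54 mm behind the grasp point. The pads swing forward as they close: fully open they stand 13 mm farther back than shut.
Start: joints at [-50.013, 20.546, 0.682, 0, -70.136, -16.507], TCP at [0.269, -0.619, 0.245] pointing down, gripper open.
Joint ranges: [-176.03, 176.03], [-82.01, 121.73], [-58.28, 71.71], [-173.87, 95.51], [-174.79, -0.11], [-173.66, 173.66]. Speed limits (degrees/s): [136.94, 136.94, 172.46, 180, 180, 180].

INTERFACE

Orientations are given as a 3x3 rotation matrix whose columns are the frame's x, y, z axes.
In Python, from station import monitor, cams, bot gives the robot as it stands.
- The arm moves only by the tool move_arm, never from a script. Its argument "motion" is a list of rows, each an object of numbers: "dx", "dy", "dz": the shift along the tool's x, y, z in m; "wx", "wy", "wz": the turn, a rotation vector about the tool's x, y, z in degrees. A call has 1 to 5 rows; each row shifts and turns the commanded pose from where the row before left it, along the tool's axes as they then stand; what a row does not reach is not made up. A row lasts 1/10 s, in which the tool goes at most 50 mm and 8.59 degrees, less where a joint would pass 70% of its speed; a pose out of reach is approached as far as the arm can. A call with a gripper value outside its range is refused whole. "grip" is the closure, from -1 (fully open) to 1 (shut), so that 0 is half open, set as the call begins (left out, the last holds). The fingers move at their own pace and stop on an object; "force" is the grip in N (left out, the last holds). Time passes only in rows, so rows that do not move let the fingers close. It gives the time, the measured TCP pose, the force, the opening and the grip force at its end, in the units of the state.
- monitor.sense(): the state, without advancing time (a new reading comes with each control period).
- cams.capture(name): name is "scene" or "top"; returns a dict with "pixels" (400x640x3 uint8, red, green, blue), "range_z" (400x640 float32, m along the optical axis (not along the pixel's ray), 0 where there is no reading), "fx", "fy", "cx", "cy" (pixels), "extrinsics" (4x4, takes a point from camera to world coordinates). Camera axes: x right, y up, looking along -z (the intrinsics and any distortion apply to the point x, -y, -z); pixel columns grow to the right and rows downward; lengths in m; the calibration is good to about 2 mm. A picture is of the moment at which its call begins.
- bot.job_done(): hands the job in; it is judged then, once.
The state is a dict: "clock": time; "joints": joint angles; "qd": joint speeds; "joint_efforts": joint torques, N m; "position": TCP position; "tool_rot": TCP orientation; "contact_force": force on the tool from outside, world axes, zero at the start; "moment": the same for the moment, N m; "finger_gap": finger opening in m; "grasp_force": force on a finger pad.
Only numpy, scipy, OpenCV 4.12 (cv2) and the standard library are available. Lean on these libraries where they do the work, as an engineer would, in place of code of your own. Each camera call takes 0.05 s, during which the arm holds its last target. There are 200 camera calls.

## Working session

There is one attempt and no reset: what is moved stays moved. The work goes in short steps, Python scripts to look and compute and a tool call to move; the robot and the scene stay as the last step left them, time stands still between calls to the robot, and variables do not carry over. Pictures are saved under pics/ and viewed, at most 14 in all, crops included, and the job is handed in when it is done.

Besides the shell and the picture viewer there is one more tool, called after ">>>" as name(argument=value, ...), one argument or row to a line, values as JSON. move_arm: Moves the arm, as the interface text tells. Its arguments: {"type":"object","properties":{"motion":{"type":"array"},"grip":{"type":"number"},"force":{"type":"number"}},"required":["motion"]}

```bash
ls; mkdir -p pics
python3 - <<'E'
from station import monitor, cams, bot
import cv2,numpy as np
for n in("scene","top"):
    c=cams.capture(n); cv2.imwrite(f"pics/{n}0.png",c["pixels"][:,:,::-1]); np.savez(f"{n}0.npz",**c)
    print(n,c["fx"],c["fy"],c["cx"],c["cy"],c["extrinsics"].round(3).tolist())
s=monitor.sense();print({k:np.round(v,3).tolist() for k,v in s.items()})
E
```

```text
pics
scene 433.281229125358 433.281229125358 320.5789013432026 194.41946291549746 [[0.145, -0.81, 0.568, 1.136], [0.989, 0.121, -0.081, -0.093], [-0.003, 0.574, 0.819, 0.811], [0.0, 0.0, 0.0, 1.0]]
top 480.77075753510354 480.77075753510354 312.9694661636102 194.8219743598901 [[-0.027, 0.98, -0.195, 0.403], [-1.0, -0.029, -0.007, -0.002], [-0.013, 0.195, 0.981, 1.046], [0.0, 0.0, 0.0, 1.0]]
{'clock': 0.1, 'joints': [-50.014, 20.585, 0.637, -0.016, -70.137, -16.508], 'qd': [-0.179, 0.019, 0.074, -0.023, -0.02, 0.032], 'joint_efforts': [-0.001, -58.476, 29.411, 6.955, -0.003, 0.0], 'position': [0.269, -0.619, 0.244], 'tool_rot': [[-0.917, -0.398, -0.001], [-0.398, 0.917, 0.001], [0.0, 0.001, -1.0]], 'contact_force': [-0.284, 0.731, -0.071], 'moment': [-0.033, -0.005, 0.003], 'grasp_force': 0.0, 'finger_gap': 0.085}
```

View pics/top0.png

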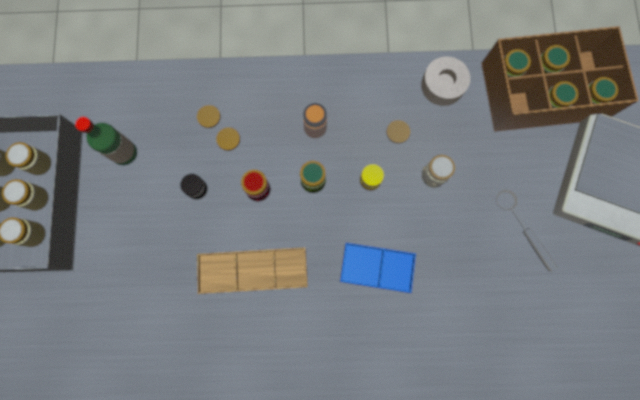

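View pics/scene0.png

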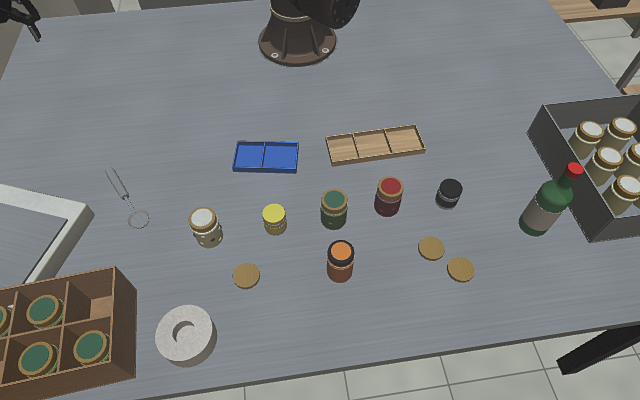

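The top view shows, left to right, the black tin (193,186), beet (255,183), gherkin (313,175), yellow (372,176) and onion (440,168). Honey is at (315,115), the wood tray at (253,270) and the blue tray at (378,268).

```bash
cat > h.py <<'E'
import numpy as np,cv2
def cloud(c):
    z=c["range_z"].astype(float); v,u=np.mgrid[:z.shape[0],:z.shape[1]]
    p=np.stack([(u-c["cx"])*z/c["fx"],-(v-c["cy"])*z/c["fy"],-z,np.ones_like(z)],-1)
    return (p@np.array(c["extrinsics"]).T)[...,:3]
def proj(c,p):
    q=np.linalg.inv(c["extrinsics"])@np.append(p,1); return c["cx"]-c["fx"]*q[0]/q[2], c["cy"]+c["fy"]*q[1]/q[2]
def top(P,px,h,r=18):
    u,v=px; Q=P[v-r:v+r,u-r:u+r].reshape(-1,3)
    m=(abs(Q[:,2]-h)<.008); Q=Q[m]
    (a,b),rad=cv2.minEnclosingCircle(Q[:,:2].astype(np.float32)*1000)
    return np.round([*(Q.mean(0)),a/1000,b/1000,rad/1000],4),m.sum()
def tray(c,P,box,blue):
    u0,v0,u1,v1=box; hsv=cv2.cvtColor(c["pixels"],cv2.COLOR_RGB2HSV)
    H,S=hsv[...,0],hsv[...,1]
    m=(S>150)&(abs(H.astype(int)-110)<15) if blue else (S>60)&(H<35)
    k=np.zeros_like(m);k[v0:v1,u0:u1]=1; m&=k
    Q=P[m]; R=cv2.minAreaRect(Q[:,:2].astype(np.float32)*1000)
    return R,m.sum(),np.percentile(Q[:,2],[5,50,95]).round(4)
E
python3 - <<'E'
from h import *
T={"top":dict(black=(193,186,.055),beet=(255,183,.08),gherkin=(313,175,.08),yellow=(372,176,.055),onion=(440,168,.08),honey=(315,115,.09)),
"scene":dict(black=(450,187,.055),beet=(391,186,.08),gherkin=(334,200,.08),yellow=(274,212,.055),onion=(203,217,.08),honey=(341,250,.09))}
for n in T:
    c=dict(np.load(n+"0.npz"));P=cloud(c)
    for k,(u,v,h) in T[n].items(): print(n,k,*top(P,(u,v),h))
    for b,box in ((0,(190,240,315,300)),(1,(330,235,425,300))) if n=="top" else ((0,(320,120,430,170)),(1,(225,135,305,180))):
        print(*tray(c,P,box,b))
E
```

```text
top black [0.6318 0.2635 0.055  0.6332 0.2634 0.025 ] 401
top beet [0.6268 0.1278 0.0805 0.6272 0.1284 0.027 ] 524
top gherkin [0.6419 0.006  0.0805 0.6429 0.0058 0.0272] 524
top yellow [ 0.64   -0.12    0.0551  0.6409 -0.1206  0.0238] 395
top onion [ 0.6463 -0.2608  0.0805  0.6469 -0.2617  0.0276] 534
top honey [ 0.7658 -0.0021  0.0905  0.7675 -0.0025  0.0252] 434
((448.79010009765625, 127.3655014038086), (259.555908203125, 89.82498168945312), 89.75883483886719) 4277 [0.0013 0.0047 0.0181]
((448.97467041015625, -104.36723327636719), (200.8315887451172, 98.66168212890625), 87.91386413574219) 2723 [0.0015 0.0048 0.0181]
scene black [0.6351 0.2609 0.054  0.6325 0.263  0.0257] 348
scene beet [0.631  0.1255 0.0796 0.6291 0.1273 0.0277] 454
scene gherkin [0.6463 0.0037 0.0796 0.6441 0.0041 0.0274] 481
scene yellow [ 0.6442 -0.1224  0.0541  0.6424 -0.1226  0.0239] 378
scene onion [ 0.6511 -0.2626  0.0795  0.6492 -0.2645  0.0283] 523
scene honey [ 0.7702 -0.0042  0.0897  0.7686 -0.004   0.0251] 528
((769.80712890625, 90.70736694335938), (245.56532287597656, 781.1229248046875), 80.79275512695312) 2720 [0.0014 0.0045 0.0175]
((765.4823608398438, -148.16226196289062), (155.7298126220703, 732.2176513671875), 86.4701919555664) 1326 [0.0011 0.0038 0.0179]
```

Run:
```python
from h import *
for n in("top","scene"):
    c=dict(np.load(n+"0.npz"));P=cloud(c)
    for u0,v0,u1,v1 in ((190,240,315,300),(330,235,425,300)) if n=="top" else ((320,120,430,170),(225,135,305,180)):
        Q=P[v0:v1,u0:u1].reshape(-1,3);Q=Q[(Q[:,2]>.0145)&(Q[:,2]<.021)]
        print(n,len(Q),cv2.minAreaRect(Q[:,:2].astype(np.float32)*1000),Q.mean(0))
c=dict(np.load("top0.npz"));a=cv2.resize(c["pixels"][235:300,190:425,::-1],None,fx=3.4,fy=3.4,interpolation=3)
c=dict(np.load("scene0.npz"));b=cv2.resize(c["pixels"][115:185,225:435,::-1],(799,266),interpolation=3)
b=cv2.resize(b,(a.shape[1],266)); cv2.imwrite("pics/trays.png",np.vstack([a,b]))
```

```text
top 510 ((450.0677490234375, 140.92068481445312), (84.20802307128906, 231.44235229492188), 1.8509070873260498) [0.44908051 0.143248   0.01778695]
top 361 ((448.5670166015625, -126.50685119628906), (151.06443786621094, 84.07270812988281), 79.49584197998047) [ 0.44819581 -0.1302736   0.01794836]
scene 437 ((451.36602783203125, 139.18772888183594), (88.76172637939453, 231.91624450683594), 1.7771843671798706) [0.45248386 0.13678292 0.01695086]
scene 277 ((449.4612121582031, -128.06777954101562), (151.113525390625, 86.87864685058594), 79.2631607055664) [ 0.45076518 -0.13063763  0.01713131]
```

View pics/trays.png

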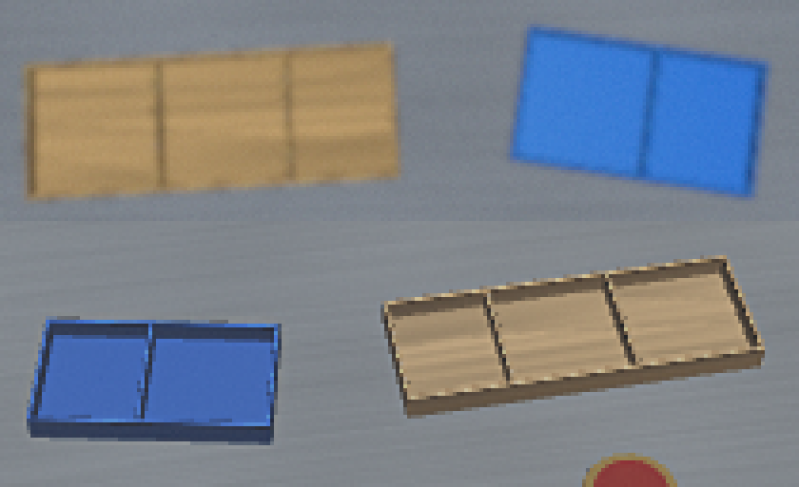

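The crop shows both trays with the narrow cell at the world −y end: dividers at u≈160 and 290 for wood, 648 for blue. From the measured rims:

| Tray | Centre (m) | Yaw |
|---|---|---|
| Wood | (.4505, .140) | +1.8° |
| Blue | (.449, −.127) | −10.6° |

I'll turn the tool first so it closes along world x.

>>> move_arm(
  motion=[
    {"wz": -8.32},
    {"wz": -8.32},
    {"wz": -8.32},
    {"wz": -8.32},
    {"wz": -8.32},
  ],
  grip=-1,
  force=40,
)

```text
schema error: expected keys dx, dy, dz, wx, wy, wz
```

>>> move_arm(
  motion=[
    {"wz": -8.32},
    {"wz": -8.32},
    {"wz": -8.32},
    {},
    {},
  ],
)

```text
schema error: expected keys dx, dy, dz, wx, wy, wz
```

All six keys are needed in every row.

>>> move_arm(
  motion=[
    {"dx": 0, "dy": 0, "dz": 0, "wx": 0, "wy": 0, "wz": -8.32},
    {"dx": 0, "dy": 0, "dz": 0, "wx": 0, "wy": 0, "wz": -8.32},
    {"dx": 0, "dy": 0, "dz": 0, "wx": 0, "wy": 0, "wz": -8.32},
    {"dx": 0, "dy": 0, "dz": 0, "wx": 0, "wy": 0, "wz": -8.32},
    {"dx": 0, "dy": 0, "dz": 0, "wx": 0, "wy": 0, "wz": -8.32},
  ],
  grip=-1,
  force=40,
)

```text
clock: 0.6
position: [0.2688, -0.6189, 0.2447]
tool_rot: [[-0.416, -0.909, -0.0], [-0.909, 0.416, 0.001], [-0.001, 0.001, -1.0]]
contact_force: [1.4, 0.5, 0.0]
finger_gap: 0.0855
grasp_force: 0.0
```

>>> move_arm(
  motion=[
    {"dx": 0, "dy": 0, "dz": 0, "wx": 0, "wy": 0, "wz": -8.32},
    {"dx": 0, "dy": 0, "dz": 0, "wx": 0, "wy": 0, "wz": -8.32},
    {"dx": 0, "dy": 0, "dz": 0, "wx": 0, "wy": 0, "wz": -8.32},
    {"dx": 0, "dy": 0, "dz": 0, "wx": 0, "wy": 0, "wz": 0},
    {"dx": 0, "dy": 0, "dz": 0, "wx": 0, "wy": 0, "wz": 0},
  ],
)

```text
clock: 1.1
position: [0.2689, -0.619, 0.245]
tool_rot: [[-0.004, -1.0, -0.0], [-1.0, 0.004, 0.001], [-0.001, 0.0, -1.0]]
contact_force: [-0.8, 0.6, 0.2]
finger_gap: 0.0855
grasp_force: 0.0
```

>>> move_arm(
  motion=[
    {"dx": -0.03, "dy": -0.032, "dz": 0, "wx": 0, "wy": 0, "wz": 0},
    {"dx": -0.03, "dy": -0.032, "dz": 0, "wx": 0, "wy": 0, "wz": 0},
    {"dx": -0.03, "dy": -0.032, "dz": 0, "wx": 0, "wy": 0, "wz": 0},
    {"dx": -0.03, "dy": -0.032, "dz": 0, "wx": 0, "wy": 0, "wz": 0},
    {"dx": -0.03, "dy": -0.032, "dz": 0, "wx": 0, "wy": 0, "wz": 0},
  ],
)

```text
clock: 1.6
position: [0.4298, -0.4677, 0.2454]
tool_rot: [[-0.004, -1.0, 0.0], [-1.0, 0.004, -0.0], [0.0, -0.0, -1.0]]
contact_force: [0.8, -1.1, -0.1]
finger_gap: 0.0856
grasp_force: 0.0
```

>>> move_arm(
  motion=[
    {"dx": -0.03, "dy": -0.032, "dz": 0, "wx": 0, "wy": 0, "wz": 0},
    {"dx": -0.03, "dy": -0.032, "dz": 0, "wx": 0, "wy": 0, "wz": 0},
    {"dx": -0.03, "dy": -0.032, "dz": 0, "wx": 0, "wy": 0, "wz": 0},
    {"dx": -0.03, "dy": -0.032, "dz": 0, "wx": 0, "wy": 0, "wz": 0},
    {"dx": -0.03, "dy": -0.032, "dz": 0, "wx": 0, "wy": 0, "wz": 0},
  ],
)

```text
clock: 2.1
position: [0.5898, -0.3174, 0.2454]
tool_rot: [[-0.003, -1.0, 0.0], [-1.0, 0.003, -0.0], [0.0, -0.0, -1.0]]
contact_force: [0.7, -0.8, -0.9]
finger_gap: 0.0851
grasp_force: 0.0
```

>>> move_arm(
  motion=[
    {"dx": -0.03, "dy": -0.032, "dz": 0, "wx": 0, "wy": 0, "wz": 0},
    {"dx": -0.026, "dy": -0.027, "dz": 0, "wx": 0, "wy": 0, "wz": 0},
    {"dx": 0, "dy": 0, "dz": 0, "wx": 0, "wy": 0, "wz": 0},
    {"dx": 0, "dy": 0, "dz": 0, "wx": 0, "wy": 0, "wz": 0},
  ],
)

```text
clock: 2.5
position: [0.6481, -0.2618, 0.2446]
tool_rot: [[-0.001, -1.0, -0.001], [-1.0, 0.001, 0.0], [-0.0, 0.001, -1.0]]
contact_force: [-0.6, 0.2, -0.1]
finger_gap: 0.0857
grasp_force: 0.0
```

>>> move_arm(
  motion=[
    {"dx": 0.001, "dy": 0, "dz": 0.045, "wx": 0, "wy": 0, "wz": 0},
    {"dx": 0, "dy": 0, "dz": 0.045, "wx": 0, "wy": 0, "wz": 0},
    {"dx": 0, "dy": 0, "dz": 0.045, "wx": 0, "wy": 0, "wz": 0},
    {"dx": 0, "dy": 0, "dz": 0.045, "wx": 0, "wy": 0, "wz": 0},
    {"dx": 0, "dy": 0, "dz": 0.0285, "wx": 0, "wy": 0, "wz": 0},
  ],
)

```text
clock: 3.0
position: [0.645, -0.2646, 0.0335]
tool_rot: [[-0.004, -1.0, -0.004], [-1.0, 0.004, 0.001], [-0.001, 0.004, -1.0]]
contact_force: [0.8, -0.5, -0.8]
finger_gap: 0.0857
grasp_force: 0.0
```

>>> move_arm(
  motion=[
    {"dx": 0, "dy": 0, "dz": 0, "wx": 0, "wy": 0, "wz": 0},
    {"dx": 0, "dy": 0, "dz": 0, "wx": 0, "wy": 0, "wz": 0},
    {"dx": 0, "dy": 0, "dz": 0, "wx": 0, "wy": 0, "wz": 0},
    {"dx": 0, "dy": 0, "dz": 0, "wx": 0, "wy": 0, "wz": 0},
    {"dx": 0, "dy": 0, "dz": 0, "wx": 0, "wy": 0, "wz": 0},
  ],
  grip=1,
  force=40,
)

```text
clock: 3.5
position: [0.6483, -0.264, 0.0384]
tool_rot: [[0.0, -1.0, 0.002], [-1.0, -0.0, -0.0], [0.0, -0.002, -1.0]]
contact_force: [1.2, 0.2, 3.4]
finger_gap: 0.055
grasp_force: 42.8
```

>>> move_arm(
  motion=[
    {"dx": 0, "dy": 0, "dz": 0, "wx": 0, "wy": 0, "wz": 0},
    {"dx": 0, "dy": 0, "dz": 0, "wx": 0, "wy": 0, "wz": 0},
    {"dx": 0, "dy": 0, "dz": 0, "wx": 0, "wy": 0, "wz": 0},
  ],
)

```text
clock: 3.8
position: [0.6484, -0.2639, 0.0384]
tool_rot: [[0.001, -1.0, 0.002], [-1.0, -0.001, -0.001], [0.001, -0.002, -1.0]]
contact_force: [-1.5, 0.9, 6.1]
finger_gap: 0.0554
grasp_force: 43.0
```

>>> move_arm(
  motion=[
    {"dx": 0, "dy": 0, "dz": -0.02, "wx": 0, "wy": 0, "wz": 0},
    {"dx": 0, "dy": 0, "dz": -0.04, "wx": 0, "wy": 0, "wz": 0},
    {"dx": 0, "dy": 0, "dz": -0.04, "wx": 0, "wy": 0, "wz": 0},
    {"dx": 0, "dy": 0, "dz": -0.02, "wx": 0, "wy": 0, "wz": 0},
  ],
)

```text
clock: 4.2
position: [0.6491, -0.2642, 0.161]
tool_rot: [[0.001, -1.0, 0.005], [-1.0, -0.001, -0.001], [0.001, -0.005, -1.0]]
contact_force: [0.5, 0.6, -1.3]
finger_gap: 0.0551
grasp_force: 42.7
```

>>> move_arm(
  motion=[
    {"dx": -0.02, "dy": 0.023, "dz": 0, "wx": 0, "wy": 0, "wz": 0},
    {"dx": -0.03, "dy": 0.034, "dz": 0, "wx": 0, "wy": 0, "wz": 0},
    {"dx": -0.03, "dy": 0.034, "dz": 0, "wx": 0, "wy": 0, "wz": 0},
    {"dx": -0.03, "dy": 0.034, "dz": 0, "wx": 0, "wy": 0, "wz": 0},
    {"dx": -0.03, "dy": 0.034, "dz": 0, "wx": 0, "wy": 0, "wz": 0},
  ],
)

```text
clock: 4.7
position: [0.487, -0.123, 0.1567]
tool_rot: [[0.0, -1.0, 0.0], [-1.0, -0.0, 0.0], [-0.0, -0.0, -1.0]]
contact_force: [0.8, 2.2, -2.4]
finger_gap: 0.055
grasp_force: 42.8
```

>>> move_arm(
  motion=[
    {"dx": -0.0297, "dy": 0.034, "dz": 0, "wx": 0, "wy": 0, "wz": 0},
    {"dx": 0, "dy": 0, "dz": 0, "wx": 0, "wy": 0, "wz": 5.3},
    {"dx": 0, "dy": 0, "dz": 0, "wx": 0, "wy": 0, "wz": 5.3},
    {"dx": 0, "dy": 0, "dz": 0, "wx": 0, "wy": 0, "wz": 0},
    {"dx": 0, "dy": 0, "dz": 0, "wx": 0, "wy": 0, "wz": 0},
  ],
)

```text
clock: 5.2
position: [0.4545, -0.0942, 0.1569]
tool_rot: [[-0.181, -0.984, 0.0], [-0.984, 0.181, 0.0], [-0.0, -0.0, -1.0]]
contact_force: [0.3, 0.3, -2.1]
finger_gap: 0.0548
grasp_force: 43.0
```

>>> move_arm(
  motion=[
    {"dx": 0, "dy": 0, "dz": 0.03, "wx": 0, "wy": 0, "wz": 0},
    {"dx": 0, "dy": 0, "dz": 0.035, "wx": 0, "wy": 0, "wz": 0},
    {"dx": 0, "dy": 0, "dz": 0.025, "wx": 0, "wy": 0, "wz": 0},
    {"dx": 0, "dy": 0, "dz": 0.01, "wx": 0, "wy": 0, "wz": 0},
    {"dx": 0, "dy": 0, "dz": 0.005, "wx": 0, "wy": 0, "wz": 0},
  ],
)

```text
clock: 5.7
position: [0.4543, -0.0946, 0.051]
tool_rot: [[-0.182, -0.983, -0.002], [-0.983, 0.182, -0.001], [0.001, 0.002, -1.0]]
contact_force: [0.7, 0.8, -1.6]
finger_gap: 0.0548
grasp_force: 43.1
```

>>> move_arm(
  motion=[
    {"dx": 0, "dy": 0, "dz": 0.002, "wx": 0, "wy": 0, "wz": 0},
    {"dx": 0, "dy": 0, "dz": 0.002, "wx": 0, "wy": 0, "wz": 0},
    {"dx": 0, "dy": 0, "dz": 0.001, "wx": 0, "wy": 0, "wz": 0},
    {"dx": 0, "dy": 0, "dz": 0.001, "wx": 0, "wy": 0, "wz": 0},
  ],
)

```text
clock: 6.1
position: [0.455, -0.0942, 0.0464]
tool_rot: [[-0.183, -0.983, 0.001], [-0.983, 0.183, 0.0], [-0.001, -0.001, -1.0]]
contact_force: [-1.0, 0.7, -1.8]
finger_gap: 0.0549
grasp_force: 43.1
```

>>> move_arm(
  motion=[
    {"dx": 0, "dy": 0, "dz": 0.001, "wx": 0, "wy": 0, "wz": 0},
    {"dx": 0, "dy": 0, "dz": 0.001, "wx": 0, "wy": 0, "wz": 0},
    {"dx": 0, "dy": 0, "dz": 0.001, "wx": 0, "wy": 0, "wz": 0},
    {"dx": 0, "dy": 0, "dz": 0, "wx": 0, "wy": 0, "wz": 0},
  ],
)

```text
clock: 6.5
position: [0.4545, -0.0943, 0.0427]
tool_rot: [[-0.183, -0.983, -0.0], [-0.983, 0.183, -0.0], [0.0, 0.0, -1.0]]
contact_force: [0.2, -0.2, -2.1]
finger_gap: 0.0551
grasp_force: 43.1
```

>>> move_arm(
  motion=[
    {"dx": 0, "dy": 0, "dz": 0.001, "wx": 0, "wy": 0, "wz": 0},
    {"dx": 0, "dy": 0, "dz": 0, "wx": 0, "wy": 0, "wz": 0},
    {"dx": 0, "dy": 0, "dz": 0, "wx": 0, "wy": 0, "wz": 0},
  ],
)

```text
clock: 6.8
position: [0.4546, -0.0942, 0.0423]
tool_rot: [[-0.183, -0.983, 0.0], [-0.983, 0.183, -0.0], [0.0, -0.0, -1.0]]
contact_force: [-4.1, 0.8, 6.8]
finger_gap: 0.0552
grasp_force: 44.1
```

Contact at 7 N. Releasing and lifting.

>>> move_arm(
  motion=[
    {"dx": 0, "dy": 0, "dz": 0, "wx": 0, "wy": 0, "wz": 0},
    {"dx": 0, "dy": 0, "dz": 0, "wx": 0, "wy": 0, "wz": 0},
    {"dx": 0, "dy": 0, "dz": 0, "wx": 0, "wy": 0, "wz": 0},
    {"dx": 0, "dy": 0, "dz": 0, "wx": 0, "wy": 0, "wz": 0},
    {"dx": 0, "dy": 0, "dz": 0, "wx": 0, "wy": 0, "wz": 0},
  ],
  grip=-1,
)

```text
clock: 7.3
position: [0.4546, -0.0943, 0.0418]
tool_rot: [[-0.183, -0.983, -0.0], [-0.983, 0.183, -0.0], [0.0, 0.0, -1.0]]
contact_force: [-0.3, 0.3, -1.3]
finger_gap: 0.0856
grasp_force: 0.0
```

>>> move_arm(
  motion=[
    {"dx": 0, "dy": 0, "dz": -0.02, "wx": 0, "wy": 0, "wz": 0},
    {"dx": 0, "dy": 0, "dz": -0.04, "wx": 0, "wy": 0, "wz": 0},
    {"dx": 0, "dy": 0, "dz": -0.04, "wx": 0, "wy": 0, "wz": 0},
    {"dx": 0, "dy": 0, "dz": -0.02, "wx": 0, "wy": 0, "wz": -5.3},
    {"dx": 0, "dy": 0, "dz": 0, "wx": 0, "wy": 0, "wz": -5.3},
  ],
)

```text
clock: 7.8
position: [0.4565, -0.0941, 0.1652]
tool_rot: [[0.005, -1.0, 0.006], [-1.0, -0.005, 0.001], [-0.001, -0.006, -1.0]]
contact_force: [0.0, -0.9, -1.3]
finger_gap: 0.0853
grasp_force: 0.0
```

```bash
cat > look.py <<'E'
import sys
from station import cams,monitor
from h import *
n=sys.argv[1]
c=cams.capture("scene"); cv2.imwrite(f"pics/{n}.png",cv2.resize(c["pixels"][95:275,180:500,::-1],(800,450),interpolation=3))
np.savez("s.npz",**c); t=cams.capture("top"); np.savez("t.npz",**t)
s=monitor.sense(); print(s["position"],s["tool_rot"])
E
python3 look.py a1
```

```text
[ 0.45477446 -0.09416777  0.16252382] [[ 1.95129064e-03 -9.99996538e-01  1.76553195e-03]
 [-9.99997953e-01 -1.95034076e-03  5.39574214e-04]
 [-5.36128957e-04 -1.76658121e-03 -9.99998296e-01]]
```

View pics/a1.png

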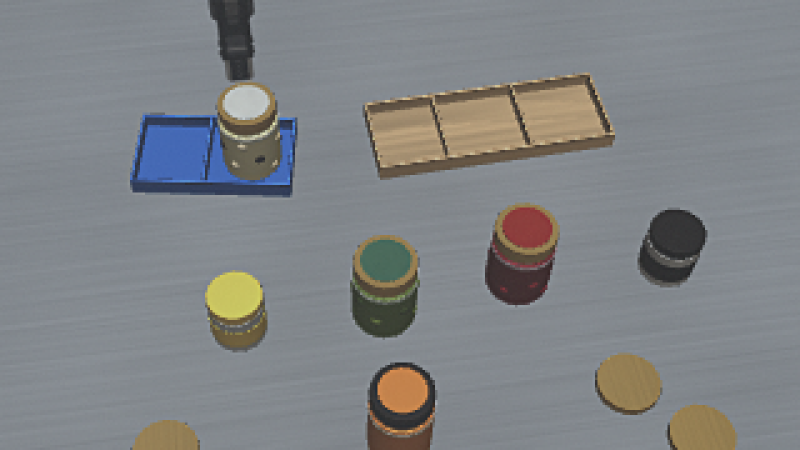

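The onion stands upright in the blue tray's wide cell (crop 250,130). Next is the yellow tin.

>>> move_arm(
  motion=[
    {"dx": 0.0055, "dy": -0.0374, "dz": 0, "wx": 0, "wy": 0, "wz": 0},
    {"dx": 0.0055, "dy": -0.0374, "dz": 0, "wx": 0, "wy": 0, "wz": 0},
    {"dx": 0.0055, "dy": -0.0374, "dz": 0, "wx": 0, "wy": 0, "wz": 0},
    {"dx": 0.0055, "dy": -0.0374, "dz": 0, "wx": 0, "wy": 0, "wz": 0},
    {"dx": 0.0055, "dy": -0.0374, "dz": 0, "wx": 0, "wy": 0, "wz": 0},
  ],
)

```text
clock: 8.4
position: [0.6425, -0.122, 0.1604]
tool_rot: [[-0.002, -1.0, -0.002], [-1.0, 0.002, -0.0], [0.0, 0.002, -1.0]]
contact_force: [0.6, 0.5, 0.3]
finger_gap: 0.0857
grasp_force: 0.0
```

>>> move_arm(
  motion=[
    {"dx": 0, "dy": 0, "dz": 0.02, "wx": 0, "wy": 0, "wz": 0},
    {"dx": 0, "dy": 0, "dz": 0.04, "wx": 0, "wy": 0, "wz": 0},
    {"dx": 0, "dy": 0, "dz": 0.04, "wx": 0, "wy": 0, "wz": 0},
    {"dx": 0, "dy": 0, "dz": 0.021, "wx": 0, "wy": 0, "wz": 0},
    {"dx": 0, "dy": 0, "dz": 0.01, "wx": 0, "wy": 0, "wz": 0},
  ],
)

```text
clock: 8.9
position: [0.6393, -0.1218, 0.0269]
tool_rot: [[-0.002, -1.0, -0.006], [-1.0, 0.002, -0.0], [0.0, 0.006, -1.0]]
contact_force: [-0.6, 0.9, 0.6]
finger_gap: 0.0851
grasp_force: 0.0
```

>>> move_arm(
  motion=[
    {"dx": 0, "dy": 0, "dz": 0, "wx": 0, "wy": 0, "wz": 0},
    {"dx": 0, "dy": 0, "dz": 0, "wx": 0, "wy": 0, "wz": 0},
  ],
)

```text
clock: 9.1
position: [0.6422, -0.1216, 0.0315]
tool_rot: [[0.0, -1.0, 0.001], [-1.0, -0.0, -0.0], [0.0, -0.001, -1.0]]
contact_force: [-0.7, -0.8, -0.5]
finger_gap: 0.0855
grasp_force: 0.0
```

>>> move_arm(
  motion=[
    {"dx": 0, "dy": 0, "dz": 0, "wx": 0, "wy": 0, "wz": 0},
    {"dx": 0, "dy": 0, "dz": 0, "wx": 0, "wy": 0, "wz": 0},
    {"dx": 0, "dy": 0, "dz": 0, "wx": 0, "wy": 0, "wz": 0},
    {"dx": 0, "dy": 0, "dz": 0, "wx": 0, "wy": 0, "wz": 0},
    {"dx": 0, "dy": 0, "dz": 0, "wx": 0, "wy": 0, "wz": 0},
  ],
  grip=1,
  force=30,
)

```text
clock: 9.6
position: [0.6422, -0.1216, 0.0321]
tool_rot: [[0.001, -1.0, 0.002], [-1.0, -0.001, -0.0], [0.0, -0.002, -1.0]]
contact_force: [-1.4, 0.8, 6.8]
finger_gap: 0.0474
grasp_force: 30.8
```

>>> move_arm(
  motion=[
    {"dx": 0, "dy": 0, "dz": 0, "wx": 0, "wy": 0, "wz": 0},
    {"dx": 0, "dy": 0, "dz": 0, "wx": 0, "wy": 0, "wz": 0},
    {"dx": 0, "dy": 0, "dz": 0, "wx": 0, "wy": 0, "wz": 0},
  ],
)

```text
clock: 9.9
position: [0.6422, -0.1216, 0.0321]
tool_rot: [[0.001, -1.0, 0.002], [-1.0, -0.001, -0.0], [0.0, -0.002, -1.0]]
contact_force: [-0.8, 0.8, 6.4]
finger_gap: 0.0474
grasp_force: 30.8
```

>>> move_arm(
  motion=[
    {"dx": 0, "dy": 0, "dz": -0.02, "wx": 0, "wy": 0, "wz": 0},
    {"dx": 0, "dy": 0, "dz": -0.04, "wx": 0, "wy": 0, "wz": 0},
    {"dx": 0, "dy": 0, "dz": -0.04, "wx": 0, "wy": 0, "wz": 0},
    {"dx": 0, "dy": 0, "dz": -0.02, "wx": 0, "wy": 0, "wz": 0},
  ],
)

```text
clock: 10.3
position: [0.643, -0.1217, 0.1549]
tool_rot: [[0.001, -1.0, 0.005], [-1.0, -0.001, -0.0], [0.0, -0.005, -1.0]]
contact_force: [-0.9, 0.2, -0.7]
finger_gap: 0.0474
grasp_force: 31.2
```

>>> move_arm(
  motion=[
    {"dx": -0.02, "dy": 0.02, "dz": 0, "wx": 0, "wy": 0, "wz": 0},
    {"dx": -0.033, "dy": 0.035, "dz": 0, "wx": 0, "wy": 0, "wz": 0},
    {"dx": -0.033, "dy": 0.035, "dz": 0, "wx": 0, "wy": 0, "wz": 0},
    {"dx": -0.033, "dy": 0.035, "dz": 0, "wx": 0, "wy": 0, "wz": 0},
    {"dx": -0.033, "dy": 0.035, "dz": 0, "wx": 0, "wy": 0, "wz": 0},
  ],
)

```text
clock: 10.8
position: [0.4799, 0.031, 0.1508]
tool_rot: [[-0.0, -1.0, 0.0], [-1.0, 0.0, 0.0], [-0.0, -0.0, -1.0]]
contact_force: [0.3, 2.6, 0.2]
finger_gap: 0.0473
grasp_force: 31.3
```

>>> move_arm(
  motion=[
    {"dx": -0.0285, "dy": 0.029, "dz": 0, "wx": 0, "wy": 0, "wz": 0},
    {"dx": 0, "dy": 0, "dz": 0, "wx": 0, "wy": 0, "wz": -1.8},
    {"dx": 0, "dy": 0, "dz": 0, "wx": 0, "wy": 0, "wz": 0},
    {"dx": 0, "dy": 0, "dz": 0, "wx": 0, "wy": 0, "wz": 0},
  ],
)

```text
clock: 11.2
position: [0.4527, 0.0588, 0.1511]
tool_rot: [[0.031, -1.0, 0.001], [-1.0, -0.031, 0.0], [-0.0, -0.001, -1.0]]
contact_force: [0.6, -0.8, -1.3]
finger_gap: 0.0472
grasp_force: 31.4
```

>>> move_arm(
  motion=[
    {"dx": 0, "dy": 0, "dz": 0.03, "wx": 0, "wy": 0, "wz": 0},
    {"dx": 0, "dy": 0, "dz": 0.038, "wx": 0, "wy": 0, "wz": 0},
    {"dx": 0, "dy": 0, "dz": 0.025, "wx": 0, "wy": 0, "wz": 0},
    {"dx": 0, "dy": 0, "dz": 0.012, "wx": 0, "wy": 0, "wz": 0},
    {"dx": 0, "dy": 0, "dz": 0.005, "wx": 0, "wy": 0, "wz": 0},
  ],
)

```text
clock: 11.7
position: [0.4521, 0.0575, 0.0391]
tool_rot: [[0.03, -1.0, -0.003], [-1.0, -0.03, -0.002], [0.002, 0.003, -1.0]]
contact_force: [0.4, -0.1, -1.3]
finger_gap: 0.0471
grasp_force: 31.4
```

>>> move_arm(
  motion=[
    {"dx": 0, "dy": 0, "dz": 0.001, "wx": 0, "wy": 0, "wz": 0},
    {"dx": 0, "dy": 0, "dz": 0.001, "wx": 0, "wy": 0, "wz": 0},
    {"dx": 0, "dy": 0, "dz": 0.001, "wx": 0, "wy": 0, "wz": 0},
    {"dx": 0, "dy": 0, "dz": 0.001, "wx": 0, "wy": 0, "wz": 0},
    {"dx": 0, "dy": 0, "dz": 0, "wx": 0, "wy": 0, "wz": 0},
  ],
)

```text
clock: 12.2
position: [0.4526, 0.0589, 0.0372]
tool_rot: [[0.032, -0.999, 0.001], [-0.999, -0.032, 0.0], [-0.0, -0.001, -1.0]]
contact_force: [-1.0, 0.8, -1.1]
finger_gap: 0.0472
grasp_force: 31.4
```

>>> move_arm(
  motion=[
    {"dx": 0, "dy": 0, "dz": 0.001, "wx": 0, "wy": 0, "wz": 0},
    {"dx": 0, "dy": 0, "dz": 0.0005, "wx": 0, "wy": 0, "wz": 0},
    {"dx": 0, "dy": 0, "dz": 0, "wx": 0, "wy": 0, "wz": 0},
  ],
)

```text
clock: 12.5
position: [0.4527, 0.0589, 0.0361]
tool_rot: [[0.033, -0.999, 0.001], [-0.999, -0.033, 0.0], [-0.0, -0.001, -1.0]]
contact_force: [-3.6, 0.3, 9.9]
finger_gap: 0.0474
grasp_force: 32.5
```

>>> move_arm(
  motion=[
    {"dx": 0, "dy": 0, "dz": 0, "wx": 0, "wy": 0, "wz": 0},
    {"dx": 0, "dy": 0, "dz": 0, "wx": 0, "wy": 0, "wz": 0},
    {"dx": 0, "dy": 0, "dz": 0, "wx": 0, "wy": 0, "wz": 0},
    {"dx": 0, "dy": 0, "dz": 0, "wx": 0, "wy": 0, "wz": 0},
    {"dx": 0, "dy": 0, "dz": 0, "wx": 0, "wy": 0, "wz": 0},
  ],
  grip=-1,
)

```text
clock: 13.0
position: [0.4524, 0.0587, 0.0352]
tool_rot: [[0.032, -0.999, -0.0], [-0.999, -0.032, -0.0], [0.0, 0.0, -1.0]]
contact_force: [-0.1, 0.5, -0.4]
finger_gap: 0.0851
grasp_force: 0.0
```

>>> move_arm(
  motion=[
    {"dx": 0, "dy": 0, "dz": -0.02, "wx": 0, "wy": 0, "wz": 0},
    {"dx": 0, "dy": 0, "dz": -0.04, "wx": 0, "wy": 0, "wz": 0},
    {"dx": 0, "dy": 0, "dz": -0.04, "wx": 0, "wy": 0, "wz": 0},
    {"dx": 0, "dy": 0, "dz": -0.025, "wx": 0, "wy": 0, "wz": 1.8},
    {"dx": 0, "dy": 0, "dz": 0, "wx": 0, "wy": 0, "wz": 0},
  ],
)

```text
clock: 13.5
position: [0.4545, 0.0596, 0.164]
tool_rot: [[0.0, -1.0, 0.006], [-1.0, -0.0, 0.003], [-0.003, -0.006, -1.0]]
contact_force: [0.0, 0.8, -1.1]
finger_gap: 0.0857
grasp_force: 0.0
```

>>> move_arm(
  motion=[
    {"dx": 0.0108, "dy": -0.038, "dz": 0, "wx": 0, "wy": 0, "wz": 0},
    {"dx": 0.0108, "dy": -0.038, "dz": 0, "wx": 0, "wy": 0, "wz": 0},
    {"dx": 0.0108, "dy": -0.038, "dz": 0, "wx": 0, "wy": 0, "wz": 0},
    {"dx": 0.0108, "dy": -0.038, "dz": 0, "wx": 0, "wy": 0, "wz": 0},
    {"dx": 0.0108, "dy": -0.038, "dz": 0, "wx": 0, "wy": 0, "wz": 0},
  ],
)

```text
clock: 14.0
position: [0.6436, 0.0042, 0.159]
tool_rot: [[0.001, -1.0, -0.001], [-1.0, -0.001, -0.0], [0.0, 0.001, -1.0]]
contact_force: [0.0, 0.2, 0.3]
finger_gap: 0.0855
grasp_force: 0.0
```

>>> move_arm(
  motion=[
    {"dx": 0, "dy": 0, "dz": 0, "wx": 0, "wy": 0, "wz": 0},
    {"dx": 0, "dy": 0, "dz": 0, "wx": 0, "wy": 0, "wz": 0},
  ],
)

```text
clock: 14.2
position: [0.6422, 0.0043, 0.1582]
tool_rot: [[-0.001, -1.0, -0.003], [-1.0, 0.001, -0.001], [0.001, 0.003, -1.0]]
contact_force: [-1.1, -0.2, -0.3]
finger_gap: 0.0856
grasp_force: 0.0
```

```bash
python3 look.py a2
```

```text
[0.64147593 0.00485466 0.1594153 ] [[ 6.81975474e-04 -9.99998383e-01 -1.66403632e-03]
 [-9.99999747e-01 -6.81640455e-04 -2.01888047e-04]
 [ 2.00753446e-04  1.66417358e-03 -9.99998595e-01]]
```

View pics/a2.png

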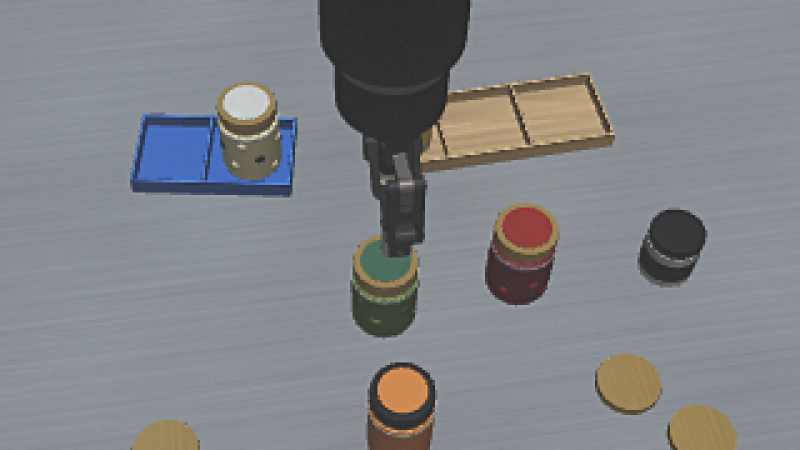

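The gripper hides the yellow tin (about 420,140); I'll check it after this pick.

>>> move_arm(
  motion=[
    {"dx": 0, "dy": -0.0015, "dz": 0.02, "wx": 0, "wy": 0, "wz": 0},
    {"dx": 0, "dy": 0, "dz": 0.038, "wx": 0, "wy": 0, "wz": 0},
    {"dx": 0, "dy": 0, "dz": 0.038, "wx": 0, "wy": 0, "wz": 0},
    {"dx": 0, "dy": 0, "dz": 0.02, "wx": 0, "wy": 0, "wz": 0},
    {"dx": 0, "dy": 0, "dz": 0.006, "wx": 0, "wy": 0, "wz": 0},
  ],
)

```text
clock: 14.8
position: [0.6416, 0.005, 0.0362]
tool_rot: [[0.001, -1.0, -0.004], [-1.0, -0.001, -0.001], [0.001, 0.004, -1.0]]
contact_force: [0.7, -0.3, 0.3]
finger_gap: 0.085
grasp_force: 0.0
```

>>> move_arm(
  motion=[
    {"dx": 0, "dy": 0, "dz": 0, "wx": 0, "wy": 0, "wz": 0},
    {"dx": 0, "dy": 0, "dz": 0, "wx": 0, "wy": 0, "wz": 0},
  ],
)

```text
clock: 15.0
position: [0.6447, 0.0053, 0.0399]
tool_rot: [[0.002, -1.0, 0.002], [-1.0, -0.002, 0.0], [-0.0, -0.002, -1.0]]
contact_force: [0.1, 0.1, 0.2]
finger_gap: 0.0855
grasp_force: 0.0
```

>>> move_arm(
  motion=[
    {"dx": 0, "dy": 0, "dz": 0, "wx": 0, "wy": 0, "wz": 0},
    {"dx": 0, "dy": 0, "dz": 0, "wx": 0, "wy": 0, "wz": 0},
    {"dx": 0, "dy": 0, "dz": 0, "wx": 0, "wy": 0, "wz": 0},
    {"dx": 0, "dy": 0, "dz": 0, "wx": 0, "wy": 0, "wz": 0},
    {"dx": 0, "dy": 0, "dz": 0, "wx": 0, "wy": 0, "wz": 0},
  ],
  grip=1,
  force=40,
)

```text
clock: 15.5
position: [0.6444, 0.005, 0.0397]
tool_rot: [[0.001, -1.0, 0.002], [-1.0, -0.001, 0.0], [-0.0, -0.002, -1.0]]
contact_force: [-2.8, 0.2, 6.3]
finger_gap: 0.0554
grasp_force: 41.6
```

>>> move_arm(
  motion=[
    {"dx": 0, "dy": 0, "dz": 0, "wx": 0, "wy": 0, "wz": 0},
    {"dx": 0, "dy": 0, "dz": 0, "wx": 0, "wy": 0, "wz": 0},
    {"dx": 0, "dy": 0, "dz": 0, "wx": 0, "wy": 0, "wz": 0},
  ],
)

```text
clock: 15.8
position: [0.6444, 0.005, 0.0397]
tool_rot: [[0.001, -1.0, 0.002], [-1.0, -0.001, 0.0], [-0.0, -0.002, -1.0]]
contact_force: [-2.4, 0.8, 6.6]
finger_gap: 0.0552
grasp_force: 41.6
```

>>> move_arm(
  motion=[
    {"dx": 0, "dy": 0, "dz": -0.02, "wx": 0, "wy": 0, "wz": 0},
    {"dx": 0, "dy": 0, "dz": -0.04, "wx": 0, "wy": 0, "wz": 0},
    {"dx": 0, "dy": 0, "dz": -0.04, "wx": 0, "wy": 0, "wz": 0},
    {"dx": 0, "dy": 0, "dz": -0.02, "wx": 0, "wy": 0, "wz": 0},
  ],
)

```text
clock: 16.2
position: [0.6453, 0.005, 0.1624]
tool_rot: [[0.001, -1.0, 0.005], [-1.0, -0.001, 0.001], [-0.001, -0.005, -1.0]]
contact_force: [0.5, 0.6, -2.3]
finger_gap: 0.0549
grasp_force: 43.3
```

>>> move_arm(
  motion=[
    {"dx": -0.013, "dy": 0.02, "dz": 0, "wx": 0, "wy": 0, "wz": 0},
    {"dx": -0.024, "dy": 0.036, "dz": 0, "wx": 0, "wy": 0, "wz": 0},
    {"dx": -0.024, "dy": 0.036, "dz": 0, "wx": 0, "wy": 0, "wz": 0},
    {"dx": -0.024, "dy": 0.036, "dz": 0, "wx": 0, "wy": 0, "wz": 0},
    {"dx": -0.024, "dy": 0.036, "dz": 0, "wx": 0, "wy": 0, "wz": 0},
  ],
)

```text
clock: 16.7
position: [0.4783, 0.1141, 0.1583]
tool_rot: [[-0.0, -1.0, 0.0], [-1.0, 0.0, 0.0], [-0.0, -0.0, -1.0]]
contact_force: [0.2, 2.0, -2.4]
finger_gap: 0.0552
grasp_force: 43.4
```

>>> move_arm(
  motion=[
    {"dx": -0.019, "dy": 0.03, "dz": 0, "wx": 0, "wy": 0, "wz": 0},
    {"dx": 0, "dy": 0, "dz": 0, "wx": 0, "wy": 0, "wz": -1.8},
    {"dx": 0, "dy": 0, "dz": 0, "wx": 0, "wy": 0, "wz": 0},
    {"dx": 0, "dy": 0, "dz": 0, "wx": 0, "wy": 0, "wz": 0},
  ],
)

```text
clock: 17.1
position: [0.4501, 0.1328, 0.1586]
tool_rot: [[0.031, -1.0, 0.001], [-1.0, -0.031, 0.001], [-0.0, -0.001, -1.0]]
contact_force: [-0.6, -0.4, -2.5]
finger_gap: 0.0551
grasp_force: 43.6
```

```bash
python3 look.py a3
```

```text
[0.4502592  0.132397   0.15825162] [[ 3.04969526e-02 -9.99534855e-01 -9.56717009e-05]
 [-9.99534860e-01 -3.04969504e-02 -2.44192412e-05]
 [ 2.14901876e-05  9.63719125e-05 -9.99999995e-01]]
```

View pics/a3.png

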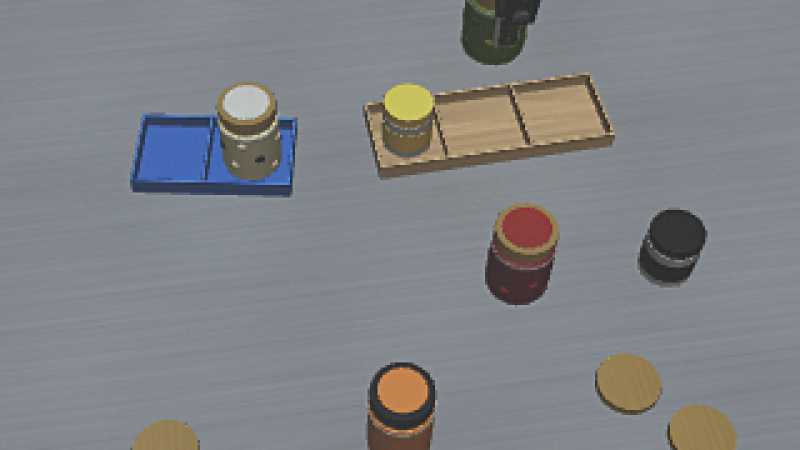

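The yellow tin stands in the narrow cell (410,120). The gherkin is held above the middle cell, so I'll lower it now.

>>> move_arm(
  motion=[
    {"dx": 0, "dy": 0, "dz": 0.03, "wx": 0, "wy": 0, "wz": 0},
    {"dx": 0, "dy": 0, "dz": 0.037, "wx": 0, "wy": 0, "wz": 0},
    {"dx": 0, "dy": 0, "dz": 0.025, "wx": 0, "wy": 0, "wz": 0},
    {"dx": 0, "dy": 0, "dz": 0.012, "wx": 0, "wy": 0, "wz": 0},
    {"dx": 0, "dy": 0, "dz": 0.005, "wx": 0, "wy": 0, "wz": 0},
  ],
)

```text
clock: 17.7
position: [0.4496, 0.1316, 0.0476]
tool_rot: [[0.03, -1.0, -0.003], [-1.0, -0.03, -0.002], [0.002, 0.003, -1.0]]
contact_force: [0.2, -0.1, -2.4]
finger_gap: 0.0548
grasp_force: 43.8
```

>>> move_arm(
  motion=[
    {"dx": 0, "dy": 0, "dz": 0.001, "wx": 0, "wy": 0, "wz": 0},
    {"dx": 0, "dy": 0, "dz": 0.001, "wx": 0, "wy": 0, "wz": 0},
    {"dx": 0, "dy": 0, "dz": 0.001, "wx": 0, "wy": 0, "wz": 0},
    {"dx": 0, "dy": 0, "dz": 0.001, "wx": 0, "wy": 0, "wz": 0},
    {"dx": 0, "dy": 0, "dz": 0, "wx": 0, "wy": 0, "wz": 0},
  ],
)

```text
clock: 18.2
position: [0.4501, 0.1329, 0.0457]
tool_rot: [[0.032, -0.999, 0.001], [-0.999, -0.032, 0.001], [-0.001, -0.001, -1.0]]
contact_force: [-1.2, -0.5, -2.0]
finger_gap: 0.0548
grasp_force: 43.8
```

>>> move_arm(
  motion=[
    {"dx": 0, "dy": 0, "dz": 0.001, "wx": 0, "wy": 0, "wz": 0},
    {"dx": 0, "dy": 0, "dz": 0, "wx": 0, "wy": 0, "wz": 0},
    {"dx": 0, "dy": 0, "dz": 0, "wx": 0, "wy": 0, "wz": 0},
  ],
)

```text
clock: 18.5
position: [0.4499, 0.1328, 0.0443]
tool_rot: [[0.032, -0.999, 0.0], [-0.999, -0.032, 0.0], [-0.0, -0.0, -1.0]]
contact_force: [0.7, 0.9, -2.3]
finger_gap: 0.0551
grasp_force: 43.8
```

>>> move_arm(
  motion=[
    {"dx": 0, "dy": 0, "dz": 0.001, "wx": 0, "wy": 0, "wz": 0},
    {"dx": 0, "dy": 0, "dz": 0, "wx": 0, "wy": 0, "wz": 0},
    {"dx": 0, "dy": 0, "dz": 0, "wx": 0, "wy": 0, "wz": 0},
  ],
)

```text
clock: 18.8
position: [0.45, 0.1328, 0.0437]
tool_rot: [[0.032, -0.999, 0.0], [-0.999, -0.032, 0.0], [-0.0, -0.0, -1.0]]
contact_force: [-2.5, 0.0, 5.7]
finger_gap: 0.0549
grasp_force: 44.5
```

>>> move_arm(
  motion=[
    {"dx": 0, "dy": 0, "dz": 0, "wx": 0, "wy": 0, "wz": 0},
    {"dx": 0, "dy": 0, "dz": 0, "wx": 0, "wy": 0, "wz": 0},
    {"dx": 0, "dy": 0, "dz": 0, "wx": 0, "wy": 0, "wz": 0},
    {"dx": 0, "dy": 0, "dz": 0, "wx": 0, "wy": 0, "wz": 0},
    {"dx": 0, "dy": 0, "dz": 0, "wx": 0, "wy": 0, "wz": 0},
  ],
  grip=-1,
)

```text
clock: 19.3
position: [0.4499, 0.1327, 0.0433]
tool_rot: [[0.032, -0.999, 0.0], [-0.999, -0.032, 0.0], [-0.0, -0.0, -1.0]]
contact_force: [-0.4, 0.6, 0.5]
finger_gap: 0.0852
grasp_force: 0.0
```

>>> move_arm(
  motion=[
    {"dx": 0, "dy": 0, "dz": -0.02, "wx": 0, "wy": 0, "wz": 0},
    {"dx": 0, "dy": 0, "dz": -0.04, "wx": 0, "wy": 0, "wz": 0},
    {"dx": 0, "dy": 0, "dz": -0.04, "wx": 0, "wy": 0, "wz": 0},
    {"dx": 0, "dy": 0, "dz": -0.02, "wx": 0, "wy": 0, "wz": 1.8},
    {"dx": 0, "dy": 0, "dz": 0, "wx": 0, "wy": 0, "wz": 0},
  ],
)

```text
clock: 19.8
position: [0.4515, 0.1338, 0.1666]
tool_rot: [[0.0, -1.0, 0.005], [-1.0, -0.0, 0.004], [-0.004, -0.005, -1.0]]
contact_force: [-0.3, 0.3, 0.1]
finger_gap: 0.0853
grasp_force: 0.0
```

>>> move_arm(
  motion=[
    {"dx": 0.001, "dy": -0.036, "dz": 0, "wx": 0, "wy": 0, "wz": 0},
    {"dx": 0.001, "dy": -0.036, "dz": 0, "wx": 0, "wy": 0, "wz": 0},
    {"dx": 0.001, "dy": -0.036, "dz": 0, "wx": 0, "wy": 0, "wz": 0},
    {"dx": 0.001, "dy": -0.036, "dz": 0, "wx": 0, "wy": 0, "wz": 0},
    {"dx": 0.001, "dy": -0.034, "dz": 0, "wx": 0, "wy": 0, "wz": 0},
  ],
)

```text
clock: 20.3
position: [0.629, 0.1275, 0.1619]
tool_rot: [[0.001, -1.0, -0.002], [-1.0, -0.001, -0.001], [0.001, 0.002, -1.0]]
contact_force: [0.3, 1.2, 1.1]
finger_gap: 0.0856
grasp_force: 0.0
```

>>> move_arm(
  motion=[
    {"dx": 0, "dy": 0, "dz": 0, "wx": 0, "wy": 0, "wz": 0},
    {"dx": 0, "dy": 0, "dz": 0, "wx": 0, "wy": 0, "wz": 0},
    {"dx": 0, "dy": 0, "dz": 0, "wx": 0, "wy": 0, "wz": 0},
  ],
)

```text
clock: 20.6
position: [0.6269, 0.1276, 0.1624]
tool_rot: [[0.001, -1.0, -0.002], [-1.0, -0.001, -0.0], [0.0, 0.002, -1.0]]
contact_force: [0.1, 0.1, 0.4]
finger_gap: 0.0851
grasp_force: 0.0
```

>>> move_arm(
  motion=[
    {"dx": 0, "dy": -0.001, "dz": 0.02, "wx": 0, "wy": 0, "wz": 0},
    {"dx": 0, "dy": 0, "dz": 0.038, "wx": 0, "wy": 0, "wz": 0},
    {"dx": 0, "dy": 0, "dz": 0.038, "wx": 0, "wy": 0, "wz": 0},
    {"dx": 0, "dy": 0, "dz": 0.02, "wx": 0, "wy": 0, "wz": 0},
    {"dx": 0, "dy": 0, "dz": 0.008, "wx": 0, "wy": 0, "wz": 0},
  ],
)

```text
clock: 21.1
position: [0.6267, 0.1275, 0.0373]
tool_rot: [[0.001, -1.0, -0.003], [-1.0, -0.001, -0.001], [0.001, 0.003, -1.0]]
contact_force: [-0.0, -0.2, 0.0]
finger_gap: 0.0854
grasp_force: 0.0
```

>>> move_arm(
  motion=[
    {"dx": 0, "dy": 0, "dz": 0, "wx": 0, "wy": 0, "wz": 0},
    {"dx": 0, "dy": 0, "dz": 0, "wx": 0, "wy": 0, "wz": 0},
  ],
)

```text
clock: 21.3
position: [0.6295, 0.1284, 0.0408]
tool_rot: [[0.001, -1.0, 0.002], [-1.0, -0.001, 0.001], [-0.001, -0.002, -1.0]]
contact_force: [0.3, 0.5, 1.8]
finger_gap: 0.0857
grasp_force: 0.0
```

>>> move_arm(
  motion=[
    {"dx": 0, "dy": 0, "dz": 0, "wx": 0, "wy": 0, "wz": 0},
    {"dx": 0, "dy": 0, "dz": 0, "wx": 0, "wy": 0, "wz": 0},
    {"dx": 0, "dy": 0, "dz": 0, "wx": 0, "wy": 0, "wz": 0},
    {"dx": 0, "dy": 0, "dz": 0, "wx": 0, "wy": 0, "wz": 0},
    {"dx": 0, "dy": 0, "dz": 0, "wx": 0, "wy": 0, "wz": 0},
  ],
  grip=1,
  force=40,
)

```text
clock: 21.8
position: [0.6293, 0.1281, 0.0408]
tool_rot: [[0.001, -1.0, 0.001], [-1.0, -0.001, 0.001], [-0.001, -0.001, -1.0]]
contact_force: [-2.8, -0.1, 5.3]
finger_gap: 0.0551
grasp_force: 41.6
```

>>> move_arm(
  motion=[
    {"dx": 0, "dy": 0, "dz": 0, "wx": 0, "wy": 0, "wz": 0},
    {"dx": 0, "dy": 0, "dz": 0, "wx": 0, "wy": 0, "wz": 0},
    {"dx": 0, "dy": 0, "dz": 0, "wx": 0, "wy": 0, "wz": 0},
  ],
)

```text
clock: 22.1
position: [0.6293, 0.1281, 0.0408]
tool_rot: [[0.001, -1.0, 0.001], [-1.0, -0.001, 0.001], [-0.001, -0.001, -1.0]]
contact_force: [-1.8, 0.2, 6.7]
finger_gap: 0.055
grasp_force: 41.6
```

>>> move_arm(
  motion=[
    {"dx": 0, "dy": 0, "dz": -0.02, "wx": 0, "wy": 0, "wz": 0},
    {"dx": 0, "dy": 0, "dz": -0.04, "wx": 0, "wy": 0, "wz": 0},
    {"dx": 0, "dy": 0, "dz": -0.04, "wx": 0, "wy": 0, "wz": 0},
    {"dx": 0, "dy": 0, "dz": -0.02, "wx": 0, "wy": 0, "wz": 0},
  ],
)

```text
clock: 22.5
position: [0.6301, 0.1282, 0.1634]
tool_rot: [[0.001, -1.0, 0.004], [-1.0, -0.001, 0.002], [-0.002, -0.004, -1.0]]
contact_force: [0.9, -0.1, -3.0]
finger_gap: 0.0548
grasp_force: 43.7
```

>>> move_arm(
  motion=[
    {"dx": -0.01, "dy": 0.021, "dz": 0, "wx": 0, "wy": 0, "wz": 0},
    {"dx": -0.019, "dy": 0.04, "dz": 0, "wx": 0, "wy": 0, "wz": 0},
    {"dx": -0.019, "dy": 0.04, "dz": 0, "wx": 0, "wy": 0, "wz": 0},
    {"dx": -0.019, "dy": 0.04, "dz": 0, "wx": 0, "wy": 0, "wz": 0},
    {"dx": -0.019, "dy": 0.04, "dz": 0, "wx": 0, "wy": 0, "wz": 0},
  ],
)

```text
clock: 23.0
position: [0.4461, 0.2139, 0.1593]
tool_rot: [[-0.0, -1.0, -0.0], [-1.0, 0.0, 0.0], [-0.0, 0.0, -1.0]]
contact_force: [0.0, 2.3, -2.8]
finger_gap: 0.0552
grasp_force: 43.8
```

>>> move_arm(
  motion=[
    {"dx": 0, "dy": 0, "dz": 0, "wx": 0, "wy": 0, "wz": -1.8},
    {"dx": 0, "dy": 0, "dz": 0, "wx": 0, "wy": 0, "wz": 0},
    {"dx": 0, "dy": 0, "dz": 0, "wx": 0, "wy": 0, "wz": 0},
  ],
)

```text
clock: 23.3
position: [0.448, 0.2138, 0.1596]
tool_rot: [[0.031, -1.0, 0.0], [-1.0, -0.031, 0.001], [-0.001, -0.0, -1.0]]
contact_force: [1.8, -0.2, -3.3]
finger_gap: 0.055
grasp_force: 44.1
```

>>> move_arm(
  motion=[
    {"dx": 0, "dy": 0, "dz": 0.03, "wx": 0, "wy": 0, "wz": 0},
    {"dx": 0, "dy": 0, "dz": 0.035, "wx": 0, "wy": 0, "wz": 0},
    {"dx": 0, "dy": 0, "dz": 0.025, "wx": 0, "wy": 0, "wz": 0},
    {"dx": 0, "dy": 0, "dz": 0.012, "wx": 0, "wy": 0, "wz": 0},
    {"dx": 0, "dy": 0, "dz": 0.005, "wx": 0, "wy": 0, "wz": 0},
  ],
)

```text
clock: 23.8
position: [0.4479, 0.2125, 0.0505]
tool_rot: [[0.03, -1.0, -0.002], [-1.0, -0.03, -0.002], [0.002, 0.002, -1.0]]
contact_force: [0.1, -0.2, -1.8]
finger_gap: 0.0549
grasp_force: 44.3
```

>>> move_arm(
  motion=[
    {"dx": 0, "dy": 0, "dz": 0.001, "wx": 0, "wy": 0, "wz": 0},
    {"dx": 0, "dy": 0, "dz": 0.001, "wx": 0, "wy": 0, "wz": 0},
    {"dx": 0, "dy": 0, "dz": 0.001, "wx": 0, "wy": 0, "wz": 0},
    {"dx": 0, "dy": 0, "dz": 0, "wx": 0, "wy": 0, "wz": 0},
  ],
)

```text
clock: 24.2
position: [0.4482, 0.214, 0.0499]
tool_rot: [[0.032, -0.999, 0.001], [-0.999, -0.032, 0.001], [-0.001, -0.001, -1.0]]
contact_force: [0.3, -0.4, -2.9]
finger_gap: 0.055
grasp_force: 44.3
```

>>> move_arm(
  motion=[
    {"dx": 0, "dy": 0, "dz": 0.001, "wx": 0, "wy": 0, "wz": 0},
    {"dx": 0, "dy": 0, "dz": 0.001, "wx": 0, "wy": 0, "wz": 0},
    {"dx": 0, "dy": 0, "dz": 0.001, "wx": 0, "wy": 0, "wz": 0},
    {"dx": 0, "dy": 0, "dz": 0.001, "wx": 0, "wy": 0, "wz": 0},
    {"dx": 0, "dy": 0, "dz": 0, "wx": 0, "wy": 0, "wz": 0},
  ],
)

```text
clock: 24.7
position: [0.4477, 0.2137, 0.0451]
tool_rot: [[0.032, -0.999, -0.0], [-0.999, -0.032, -0.0], [0.0, 0.0, -1.0]]
contact_force: [0.8, -0.3, -3.5]
finger_gap: 0.0548
grasp_force: 44.3
```

>>> move_arm(
  motion=[
    {"dx": 0, "dy": 0, "dz": 0.001, "wx": 0, "wy": 0, "wz": 0},
    {"dx": 0, "dy": 0, "dz": 0, "wx": 0, "wy": 0, "wz": 0},
    {"dx": 0, "dy": 0, "dz": 0, "wx": 0, "wy": 0, "wz": 0},
  ],
)

```text
clock: 25.0
position: [0.4479, 0.2137, 0.0447]
tool_rot: [[0.032, -0.999, 0.0], [-0.999, -0.032, 0.0], [-0.0, -0.0, -1.0]]
contact_force: [-2.7, -1.5, 5.4]
finger_gap: 0.0545
grasp_force: 45.0
```

>>> move_arm(
  motion=[
    {"dx": 0, "dy": 0, "dz": 0, "wx": 0, "wy": 0, "wz": 0},
    {"dx": 0, "dy": 0, "dz": 0, "wx": 0, "wy": 0, "wz": 0},
    {"dx": 0, "dy": 0, "dz": 0, "wx": 0, "wy": 0, "wz": 0},
    {"dx": 0, "dy": 0, "dz": 0, "wx": 0, "wy": 0, "wz": 0},
    {"dx": 0, "dy": 0, "dz": 0, "wx": 0, "wy": 0, "wz": 0},
  ],
  grip=-1,
)

```text
clock: 25.5
position: [0.4479, 0.2137, 0.0443]
tool_rot: [[0.032, -0.999, 0.0], [-0.999, -0.032, -0.0], [0.0, -0.0, -1.0]]
contact_force: [-1.2, 0.5, 0.6]
finger_gap: 0.0855
grasp_force: 0.0
```

>>> move_arm(
  motion=[
    {"dx": 0, "dy": 0, "dz": -0.02, "wx": 0, "wy": 0, "wz": 0},
    {"dx": 0, "dy": 0, "dz": -0.04, "wx": 0, "wy": 0, "wz": 0},
    {"dx": 0, "dy": 0, "dz": -0.04, "wx": 0, "wy": 0, "wz": 0},
    {"dx": 0, "dy": 0, "dz": -0.02, "wx": 0, "wy": 0, "wz": 1.8},
    {"dx": 0, "dy": 0, "dz": 0, "wx": 0, "wy": 0, "wz": 0},
  ],
)

```text
clock: 26.0
position: [0.4493, 0.215, 0.1677]
tool_rot: [[0.0, -1.0, 0.005], [-1.0, -0.0, 0.004], [-0.004, -0.005, -1.0]]
contact_force: [0.5, 0.7, -0.2]
finger_gap: 0.0853
grasp_force: 0.0
```

>>> move_arm(
  motion=[
    {"dx": -0.0099, "dy": -0.037, "dz": 0, "wx": 0, "wy": 0, "wz": 0},
    {"dx": -0.0099, "dy": -0.037, "dz": 0, "wx": 0, "wy": 0, "wz": 0},
    {"dx": -0.0099, "dy": -0.037, "dz": 0, "wx": 0, "wy": 0, "wz": 0},
    {"dx": -0.0099, "dy": -0.037, "dz": 0, "wx": 0, "wy": 0, "wz": 0},
    {"dx": -0.0099, "dy": -0.037, "dz": 0, "wx": 0, "wy": 0, "wz": 0},
  ],
)

```text
clock: 26.5
position: [0.6339, 0.2634, 0.1629]
tool_rot: [[0.001, -1.0, -0.001], [-1.0, -0.001, -0.001], [0.001, 0.001, -1.0]]
contact_force: [-1.1, 0.7, 0.2]
finger_gap: 0.0856
grasp_force: 0.0
```

>>> move_arm(
  motion=[
    {"dx": 0, "dy": 0, "dz": 0, "wx": 0, "wy": 0, "wz": 0},
    {"dx": 0, "dy": 0, "dz": 0, "wx": 0, "wy": 0, "wz": 0},
    {"dx": 0, "dy": 0, "dz": 0, "wx": 0, "wy": 0, "wz": 0},
  ],
)

```text
clock: 26.8
position: [0.6319, 0.263, 0.1634]
tool_rot: [[0.001, -1.0, -0.001], [-1.0, -0.001, -0.001], [0.001, 0.001, -1.0]]
contact_force: [0.2, 0.4, 0.6]
finger_gap: 0.0853
grasp_force: 0.0
```

>>> move_arm(
  motion=[
    {"dx": 0, "dy": 0, "dz": 0.02, "wx": 0, "wy": 0, "wz": 0},
    {"dx": 0, "dy": 0, "dz": 0.04, "wx": 0, "wy": 0, "wz": 0},
    {"dx": 0, "dy": 0, "dz": 0.04, "wx": 0, "wy": 0, "wz": 0},
    {"dx": 0, "dy": 0, "dz": 0.022, "wx": 0, "wy": 0, "wz": 0},
    {"dx": 0, "dy": 0, "dz": 0.01, "wx": 0, "wy": 0, "wz": 0},
  ],
)

```text
clock: 27.3
position: [0.6307, 0.2625, 0.0302]
tool_rot: [[0.001, -1.0, -0.003], [-1.0, -0.001, -0.002], [0.002, 0.003, -1.0]]
contact_force: [0.7, -0.5, -0.0]
finger_gap: 0.0856
grasp_force: 0.0
```

>>> move_arm(
  motion=[
    {"dx": 0, "dy": 0, "dz": 0, "wx": 0, "wy": 0, "wz": 0},
    {"dx": 0, "dy": 0, "dz": 0, "wx": 0, "wy": 0, "wz": 0},
  ],
)

```text
clock: 27.5
position: [0.6333, 0.2639, 0.0339]
tool_rot: [[0.001, -1.0, 0.002], [-1.0, -0.001, 0.001], [-0.001, -0.002, -1.0]]
contact_force: [-0.2, -0.0, 1.0]
finger_gap: 0.0855
grasp_force: 0.0
```

>>> move_arm(
  motion=[
    {"dx": 0, "dy": 0, "dz": 0, "wx": 0, "wy": 0, "wz": 0},
    {"dx": 0, "dy": 0, "dz": 0, "wx": 0, "wy": 0, "wz": 0},
    {"dx": 0, "dy": 0, "dz": 0, "wx": 0, "wy": 0, "wz": 0},
    {"dx": 0, "dy": 0, "dz": 0, "wx": 0, "wy": 0, "wz": 0},
    {"dx": 0, "dy": 0, "dz": 0, "wx": 0, "wy": 0, "wz": 0},
  ],
  grip=1,
  force=30,
)

```text
clock: 28.0
position: [0.6333, 0.2637, 0.0336]
tool_rot: [[0.001, -1.0, 0.001], [-1.0, -0.001, 0.001], [-0.001, -0.001, -1.0]]
contact_force: [-1.2, 0.7, 6.8]
finger_gap: 0.0473
grasp_force: 30.9
```

>>> move_arm(
  motion=[
    {"dx": 0, "dy": 0, "dz": 0, "wx": 0, "wy": 0, "wz": 0},
    {"dx": 0, "dy": 0, "dz": 0, "wx": 0, "wy": 0, "wz": 0},
    {"dx": 0, "dy": 0, "dz": 0, "wx": 0, "wy": 0, "wz": 0},
  ],
)

```text
clock: 28.3
position: [0.6333, 0.2637, 0.0336]
tool_rot: [[0.001, -1.0, 0.001], [-1.0, -0.001, 0.001], [-0.001, -0.001, -1.0]]
contact_force: [-2.3, 0.0, 7.3]
finger_gap: 0.047
grasp_force: 30.9
```

>>> move_arm(
  motion=[
    {"dx": 0, "dy": 0, "dz": -0.02, "wx": 0, "wy": 0, "wz": 0},
    {"dx": 0, "dy": 0, "dz": -0.04, "wx": 0, "wy": 0, "wz": 0},
    {"dx": 0, "dy": 0, "dz": -0.04, "wx": 0, "wy": 0, "wz": 0},
    {"dx": 0, "dy": 0, "dz": -0.03, "wx": 0, "wy": 0, "wz": 0},
    {"dx": 0, "dy": 0, "dz": 0, "wx": 0, "wy": 0, "wz": 0},
  ],
)

```text
clock: 28.8
position: [0.6351, 0.2646, 0.1681]
tool_rot: [[0.001, -1.0, 0.007], [-1.0, -0.001, 0.004], [-0.004, -0.007, -1.0]]
contact_force: [0.6, -0.3, -0.8]
finger_gap: 0.0474
grasp_force: 31.2
```

>>> move_arm(
  motion=[
    {"dx": 0.02, "dy": 0.009, "dz": 0, "wx": 0, "wy": 0, "wz": 0},
    {"dx": 0.04, "dy": 0.018, "dz": 0, "wx": 0, "wy": 0, "wz": 0},
    {"dx": 0.04, "dy": 0.018, "dz": 0, "wx": 0, "wy": 0, "wz": 0},
    {"dx": 0.04, "dy": 0.018, "dz": 0, "wx": 0, "wy": 0, "wz": 0},
    {"dx": 0.04, "dy": 0.018, "dz": 0, "wx": 0, "wy": 0, "wz": 0},
  ],
)

```text
clock: 29.3
position: [0.5506, 0.0818, 0.1617]
tool_rot: [[0.001, -1.0, -0.001], [-1.0, -0.001, -0.0], [0.0, 0.001, -1.0]]
contact_force: [1.2, -0.3, -0.5]
finger_gap: 0.0473
grasp_force: 31.3
```

>>> move_arm(
  motion=[
    {"dx": 0.04, "dy": 0.018, "dz": 0, "wx": 0, "wy": 0, "wz": 0},
    {"dx": 0.04, "dy": 0.018, "dz": 0, "wx": 0, "wy": 0, "wz": 0},
    {"dx": 0.04, "dy": 0.018, "dz": 0, "wx": 0, "wy": 0, "wz": 0},
    {"dx": 0.04, "dy": 0.018, "dz": 0, "wx": 0, "wy": 0, "wz": 0},
    {"dx": 0.04, "dy": 0.018, "dz": 0, "wx": 0, "wy": 0, "wz": 0},
  ],
)

```text
clock: 29.8
position: [0.4607, -0.1181, 0.162]
tool_rot: [[0.001, -1.0, -0.0], [-1.0, -0.001, 0.0], [-0.0, 0.0, -1.0]]
contact_force: [1.6, -0.0, -1.0]
finger_gap: 0.0472
grasp_force: 31.3
```

>>> move_arm(
  motion=[
    {"dx": 0.04, "dy": 0.018, "dz": 0, "wx": 0, "wy": 0, "wz": 0},
    {"dx": 0.011, "dy": 0.003, "dz": 0, "wx": 0, "wy": 0, "wz": 5.3},
    {"dx": 0, "dy": 0, "dz": 0, "wx": 0, "wy": 0, "wz": 5.3},
    {"dx": 0, "dy": 0, "dz": 0, "wx": 0, "wy": 0, "wz": 0},
    {"dx": 0, "dy": 0, "dz": 0, "wx": 0, "wy": 0, "wz": 0},
  ],
)

```text
clock: 30.3
position: [0.4409, -0.1677, 0.1621]
tool_rot: [[-0.181, -0.984, -0.0], [-0.984, 0.181, 0.0], [-0.0, 0.0, -1.0]]
contact_force: [-1.0, 0.3, -0.5]
finger_gap: 0.0471
grasp_force: 31.3
```

```bash
python3 look.py a4
```

```text
[ 0.44112904 -0.16743563  0.16213583] [[-1.80689265e-01 -9.83540202e-01 -2.47669560e-04]
 [-9.83540232e-01  1.80689252e-01  7.37852603e-05]
 [-2.78195424e-05  2.56925181e-04 -9.99999967e-01]]
```

View pics/a4.png

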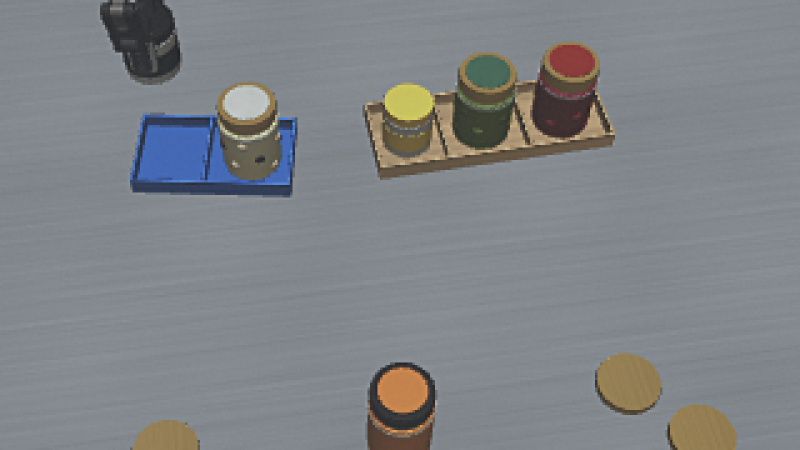

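Gherkin (485,100) and beet (567,90) are seated, and the honey jar is untouched. Lowering the black tin.

>>> move_arm(
  motion=[
    {"dx": 0, "dy": 0, "dz": 0.03, "wx": 0, "wy": 0, "wz": 0},
    {"dx": 0, "dy": 0, "dz": 0.04, "wx": 0, "wy": 0, "wz": 0},
    {"dx": 0, "dy": 0, "dz": 0.03, "wx": 0, "wy": 0, "wz": 0},
    {"dx": 0, "dy": 0, "dz": 0.014, "wx": 0, "wy": 0, "wz": 0},
    {"dx": 0, "dy": 0, "dz": 0.004, "wx": 0, "wy": 0, "wz": 0},
  ],
)

```text
clock: 30.9
position: [0.4401, -0.1674, 0.0425]
tool_rot: [[-0.181, -0.983, -0.004], [-0.983, 0.181, -0.0], [0.001, 0.004, -1.0]]
contact_force: [0.8, -0.2, -0.9]
finger_gap: 0.0472
grasp_force: 31.3
```

>>> move_arm(
  motion=[
    {"dx": 0, "dy": 0, "dz": 0.001, "wx": 0, "wy": 0, "wz": 0},
    {"dx": 0, "dy": 0, "dz": 0.001, "wx": 0, "wy": 0, "wz": 0},
    {"dx": 0, "dy": 0, "dz": 0.001, "wx": 0, "wy": 0, "wz": 0},
    {"dx": 0, "dy": 0, "dz": 0.001, "wx": 0, "wy": 0, "wz": 0},
    {"dx": 0, "dy": 0, "dz": 0, "wx": 0, "wy": 0, "wz": 0},
  ],
)

```text
clock: 31.4
position: [0.4413, -0.1678, 0.0407]
tool_rot: [[-0.183, -0.983, 0.001], [-0.983, 0.183, 0.0], [-0.0, -0.001, -1.0]]
contact_force: [-0.5, -0.4, -2.0]
finger_gap: 0.0471
grasp_force: 31.3
```

>>> move_arm(
  motion=[
    {"dx": 0, "dy": 0, "dz": 0.001, "wx": 0, "wy": 0, "wz": 0},
    {"dx": 0, "dy": 0, "dz": 0, "wx": 0, "wy": 0, "wz": 0},
    {"dx": 0, "dy": 0, "dz": 0, "wx": 0, "wy": 0, "wz": 0},
  ],
)

```text
clock: 31.7
position: [0.4411, -0.1678, 0.0393]
tool_rot: [[-0.183, -0.983, -0.0], [-0.983, 0.183, -0.0], [0.0, 0.0, -1.0]]
contact_force: [0.1, 0.4, -0.3]
finger_gap: 0.0475
grasp_force: 31.3
```

>>> move_arm(
  motion=[
    {"dx": 0, "dy": 0, "dz": 0.001, "wx": 0, "wy": 0, "wz": 0},
    {"dx": 0, "dy": 0, "dz": 0.001, "wx": 0, "wy": 0, "wz": 0},
    {"dx": 0, "dy": 0, "dz": 0, "wx": 0, "wy": 0, "wz": 0},
    {"dx": 0, "dy": 0, "dz": 0, "wx": 0, "wy": 0, "wz": 0},
  ],
)

```text
clock: 32.1
position: [0.4411, -0.1678, 0.0375]
tool_rot: [[-0.183, -0.983, 0.0], [-0.983, 0.183, -0.0], [0.0, -0.0, -1.0]]
contact_force: [-1.0, 0.2, 4.9]
finger_gap: 0.0474
grasp_force: 31.8
```

>>> move_arm(
  motion=[
    {"dx": 0, "dy": 0, "dz": 0, "wx": 0, "wy": 0, "wz": 0},
    {"dx": 0, "dy": 0, "dz": 0, "wx": 0, "wy": 0, "wz": 0},
    {"dx": 0, "dy": 0, "dz": 0, "wx": 0, "wy": 0, "wz": 0},
    {"dx": 0, "dy": 0, "dz": 0, "wx": 0, "wy": 0, "wz": 0},
    {"dx": 0, "dy": 0, "dz": 0, "wx": 0, "wy": 0, "wz": 0},
  ],
  grip=-1,
)

```text
clock: 32.6
position: [0.4411, -0.1678, 0.0372]
tool_rot: [[-0.183, -0.983, -0.0], [-0.983, 0.183, -0.0], [0.0, 0.0, -1.0]]
contact_force: [0.4, -0.5, -0.1]
finger_gap: 0.0853
grasp_force: 0.0
```

>>> move_arm(
  motion=[
    {"dx": 0, "dy": 0, "dz": -0.02, "wx": 0, "wy": 0, "wz": 0},
    {"dx": 0, "dy": 0, "dz": -0.04, "wx": 0, "wy": 0, "wz": 0},
    {"dx": 0, "dy": 0, "dz": -0.04, "wx": 0, "wy": 0, "wz": 0},
    {"dx": 0, "dy": 0, "dz": -0.04, "wx": 0, "wy": 0, "wz": 0},
    {"dx": 0.03, "dy": 0, "dz": 0, "wx": 0, "wy": 0, "wz": 0},
  ],
)

```text
clock: 33.1
position: [0.4393, -0.1967, 0.1831]
tool_rot: [[-0.18, -0.984, 0.01], [-0.984, 0.18, -0.001], [-0.0, -0.01, -1.0]]
contact_force: [0.3, -0.3, -0.4]
finger_gap: 0.0853
grasp_force: 0.0
```

>>> move_arm(
  motion=[
    {"dx": 0.04, "dy": 0, "dz": 0, "wx": 0, "wy": 0, "wz": 0},
    {"dx": 0.04, "dy": 0, "dz": 0, "wx": 0, "wy": 0, "wz": 0},
    {"dx": 0.04, "dy": 0, "dz": 0, "wx": 0, "wy": 0, "wz": 0},
    {"dx": 0.04, "dy": 0, "dz": 0, "wx": 0, "wy": 0, "wz": 0},
    {"dx": 0, "dy": 0, "dz": 0, "wx": 0, "wy": 0, "wz": 0},
  ],
)

```text
clock: 33.6
position: [0.4052, -0.358, 0.1768]
tool_rot: [[-0.187, -0.982, -0.001], [-0.982, 0.187, -0.0], [0.0, 0.001, -1.0]]
contact_force: [-0.5, 0.7, -0.3]
finger_gap: 0.0855
grasp_force: 0.0
```

```bash
python3 look.py a5
python3 - <<'E'
from h import *
L={"beet":((.4505,.140),1.8,(0,.074),.084),"gherkin":((.4505,.140),1.8,(0,-.007),.084),"yellow":((.4505,.140),1.8,(0,-.081),.059),
"onion":((.449,-.1273),-10.6,(0,.0335),.084),"black":((.449,-.1273),-10.6,(0,-.0405),.059),"honey":((.768,-.003),0,(0,0),.09)}
for f in("t","s"):
    c=dict(np.load(f+".npz"));P=cloud(c)
    for k,(o,a,cl,h) in L.items():
        a=np.radians(a);R=np.array([[np.cos(a),-np.sin(a)],[np.sin(a),np.cos(a)]])
        w=R@cl+o;u,v=proj(c,[*w,h]);r,n=top(P,(int(u),int(v)),h,16)
        print(f,k,"z",r[2],"err mm",((R.T@(r[3:5]-o)-cl)*1000).round(1),"rad",r[5],n)
E
```

```text
[ 0.4055835  -0.35520781  0.17678649] [[-1.85755197e-01 -9.82595706e-01 -8.27810062e-04]
 [-9.82595989e-01  1.85754811e-01  5.22087650e-04]
 [-3.59231382e-04  9.10383341e-04 -9.99999521e-01]]
t beet z 0.0845 err mm [ 1.  -0.4] rad 0.0271 584
t gherkin z 0.0846 err mm [0.4 0.7] rad 0.0269 577
t yellow z 0.0593 err mm [0.5 0.7] rad 0.0237 430
t onion z 0.0845 err mm [0.3 3.2] rad 0.0268 580
t black z 0.0593 err mm [0.3 0.7] rad 0.0237 443
t honey z 0.0905 err mm [-0.9  0.6] rad 0.0254 432
s beet z 0.0834 err mm [ 1.3 -2.4] rad 0.0279 337
s gherkin z 0.0833 err mm [ 1.3 -1. ] rad 0.0274 343
s yellow z 0.0578 err mm [ 2.6 -0.8] rad 0.0251 274
s onion z 0.0833 err mm [1.3 1.4] rad 0.0277 364
s black z 0.0579 err mm [ 2.1 -0.6] rad 0.0246 285
s honey z 0.0897 err mm [ 0.6 -0.4] rad 0.0252 530
```

View pics/a5.png

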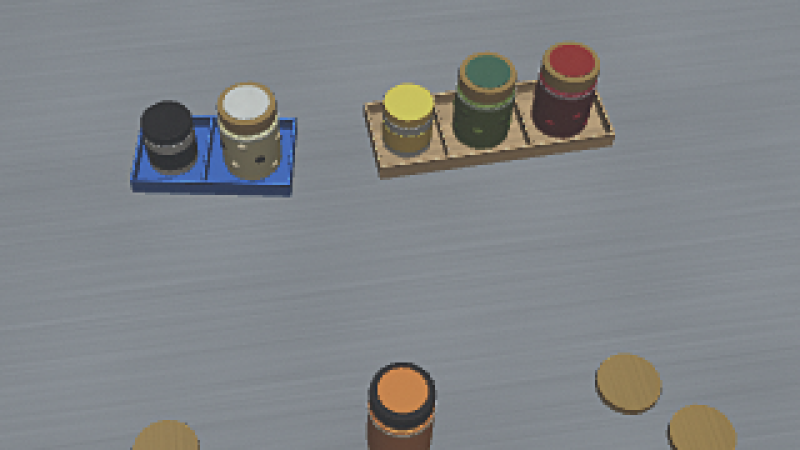

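All five stand upright in their cells, within about 3 mm of centre and at the right heights. The arm is clear of everything.

```bash
python3 -c "
from station import bot
print(bot.job_done())"
```

```text
the job is handed in; nothing more can be done
None
```

Both gift sets are made up and handed in: by the last camera check all five pieces stood upright in the right cells within about 3 mm of centre, and the honey jar had not moved; the hand-in returned no verdict.

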